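# Lift the socket tray out of the toolbox

### The arm

A 6-joint arm with a two-finger parallel gripper is mounted at the origin on the work surface. World frame = base frame: x ahead of the robot, y to its left, z up, the work surface at z = 0. Lengths are in m, angles in rad, forces in N, time in s.
With the tool pointing down it reaches from about 0.225 to 0.875 m from the base axis. Payload 3.4 kg.
Tool frame: the origin (TCP) lies between the finger pads; the fingertips stand 22 mm ahead of it and the grasp point (between the pads) lies 3 mm ahead of it (manip.finger_overhang is the distance from the TCP to the fingertips, in m); z points along the fingers, y is the line along which they close (so a half turn about z gives the same grasp; the last joint's range is limited). The gripper opens to 85 mm and grips with 20 to 120 N. Pads are 22 mm wide; open, the fingers measure 114 mm over their backs; the gripper's body (76 mm by 85 mm) begins 54 mm behind the grasp point. The pads swing forward as they close: fully open they stand 13 mm farther back than shut.
Start: joints at [-1.384, 0.276, 1.505, -0, 1.361, -0.121], TCP at [0.174, -0.548, 0.253] pointing down, gripper open.
Joint ranges: [-2.89, 2.89], [-0.75, 2.08], [0.22, 2.7], [-1.18, 4.32], [0.11, 2.71], [-2.7, 2.7]. Speed limits (rad/s): [2.57, 2.57, 3.14, 3.14, 3.14, 3.14].

### API

Orientations are given as a unit quaternion [w, x, y, z].
In Python, from rig import get_state, eyes, order, manip gives the robot as it stands.
- The arm moves only by the tool drive_tool, never from a script. Its argument "rows" is a list of rows, each a list of 4 numbers: the shift along the tool's x, y, z in units of 25 mm (1.0 is 25 mm), then the turn about the tool's z in units of 6 degrees (1.0 is 6 degrees). A call has exactly 8 rows; each row is the pose to reach, as a shift and turn from the pose commanded when the call began, along the tool's axes at that moment; what a row does not reach only later rows make up. A row lasts 1/12 s, in which the tool goes at most 41.7 mm and 7.16 degrees, less where a joint would pass 70% of its speed; a pose out of reach is approached as far as the arm can. A call with a gripper value outside its range is refused whole. "grip" is the finger opening in mm, from 0 to 85.4, set as the call begins (left out, the last holds). The fingers move at their own pace and stop on an object; "newtons" is the grip in N (left out, the last holds). Time passes only in rows, so rows that repeat a pose let the fingers close, or fill a call up. It gives the time, the measured TCP pose, the force, the opening and the grip force at its end, in the units of the state.
- get_state(): the state, without advancing time (a new reading comes with each control period).
- eyes.get_image(name): name is "scene" or "side" or "wrist"; returns (picture, depth): 400x640x3 uint8, red, green, blue; 400x640 float32, m along the optical axis (not along the pixel's ray), 0 where there is no reading.
- eyes.camera_info(name): a dict with "fx", "fy", "cx", "cy" (pixels), "R" (3x3) and "t" (3): a world point X has camera coordinates R X + t. Camera axes: x right, y down, z forward; pixel columns grow to the right and rows downward; lengths in m; the calibration is good to about 2 mm. A picture is of the moment at which its call begins: read the wrist's pose just before it. camera_info takes no time and is no camera call; for the wrist camera it gives the pose at the moment of the call.
- order.sign_off(): hands the job in; it is judged then, once.
The state is a dict: "clock": time; "qpos": joint angles; "qd": joint speeds; "effort": joint torques, N m; "position": TCP position; "ee_rot": TCP orientation; "contact_force": force on the tool from outside, world axes, zero at the start; "moment": the same for the moment, N m; "width": finger opening in m; "gripper_force": force on a finger pad.
Only numpy, scipy, OpenCV 4.12 (cv2) and the standard library are available. Lean on these libraries where they do the work, as an engineer would, in place of code of your own. Each camera call takes 0.05 s, during which the arm holds its last target. There are 200 camera calls.

### The job

Take the spanner that lies across the toolbox and lay it gently flat on the black rubber mat, letting go of it there. Then lift the socket tray by its handle out of the toolbox, without tipping it or losing its sockets, until there are at least 5 cm of clear air between its underside and the toolbox's rim. Finish while still holding it there, steady and level, and leave the other things on the bench alone.

Things in the scene. Friction and masses are not known exactly. Their poses are not given: they have to be found in the camera images.
- toolbox: Fixed open toolbox of painted sheet steel, 170 (x) x 370 (y) x 100 mm high, walls 5 mm. Origin: centre of its underside, on the bench; its rim is 100 mm above that. Its x axis runs across its short side. Ledges at its two ends carry the tray 40 mm above the bench. It may be turned up to about 0.25 rad.
- tray: Loose lift-out steel tray inside the toolbox, about 7 mm of play all round: 145 (x) x 345 (y) x 45 mm high, open on top, three compartments along y, about 0.6 kg with its sockets, balanced under the middle of its handle. Origin: centre of its underside, 40 mm above the bench when seated; x and y as the toolbox's, z up. A bar handle along y stands over its middle (see tray_grip).
- tray_grip (a point): Centre of the tray's handle, 97 mm above the tray's origin (137 mm above the bench when seated): a straight black plastic bar with flat sides, 100 mm long along the tray's y, 16 mm wide (x), 16 mm high, on two posts at y = +-45 mm, the 80 mm between them free to grip; 44 mm of space under the bar down to the tray's rim level.
- wrench: Loose steel spanner, 260 mm long, open jaw at +x (45 mm wide), ring at -x (42 mm wide), straight shank 22 mm wide from x = -85 to +75 mm, 14 mm thick, flat underside, about 0.32 kg. It lies flat across both long rims of the toolbox (underside 100 mm above the bench), over the tray's +y end. Origin: middle of the shank's underside, near the balance point; x along its length, z up.
- mat: Fixed black rubber mat, flat on the bench on one side of the toolbox (left or right): 300 (x) x 180 (y) x 5 mm thick. Origin: centre of its underside, top 5 mm above that.
- socket_large: Loose steel socket (short tube standing upright), 38 mm across, 36 mm tall, in the tray's compartment at its +y end. Origin: centre of its underside.
- socket_small: Loose steel socket (short tube standing upright), 30 mm across, 36 mm tall, in the tray's compartment at its -y end. Origin: centre of its underside.
- parts_bin: Fixed low open plastic bin of nuts, 260 (x) x 170 (y) x 45 mm high, on the bench on the side of the toolbox where the mat is not. Origin: centre of its underside.
- oil_bottle: upright black plastic oil bottle, 72 mm across, 190 mm tall, loose. Origin: centre of its underside. Leave alone.
- spray_can: upright painted spray can, 58 mm across, 170 mm tall, loose. Origin: centre of its underside. Leave alone.
- hammer: hammer lying beyond the toolbox, loose. Origin: on its length, at its underside. Leave alone.
- screwdriver: screwdriver lying on the bench, far right, loose. Origin: on its length, at its underside. Leave alone.
- cup: open steel cup, 76 mm across, 85 mm tall, loose. Origin: centre of its underside. Leave alone.
Not all that is in view belongs to the job. Leave any orange or red look-alike of the socket_large alone.

How it is judged:
By the outcome, as a careful person would: the job done as asked, in the order asked, and still so for the second after the job is handed in, while the arm keeps its last pose, push and grip.
It also fails if it takes over 61 s, if anything falls off the work surface, if the arm or the gripper's body presses on something with over 40 N, if the wrist force passes 120 N, or if a joint passes its speed limit or range.

## Working session

There is one attempt and no reset: what is moved stays moved. The work goes in short steps, Python scripts to look and compute and a tool call to move; the robot and the scene stay as the last step left them, time stands still between calls to the robot, and variables do not carry over. Pictures are saved under pics/ and viewed, at most 10 in all, crops included, and the job is handed in when it is done.

Besides the shell and the picture viewer there is one more tool, called after ">>>" as name(argument=value, ...) on one line, values as JSON. drive_tool: Moves the arm, as the interface text tells. Its arguments: {"type":"object","properties":{"rows":{"type":"array","items":{"type":"array","items":{"type":"number"}}},"grip":{"type":"number"},"newtons":{"type":"number"}},"required":["rows"]}

```bash
mkdir -p pics
cat > h.py <<'E'
import numpy as np, cv2
from rig import get_state, eyes, order, manip
def snap(n,f):
    i=eyes.camera_info(n); p,d=eyes.get_image(n)
    cv2.imwrite(f'pics/{f}.png',p[:,:,::-1]); np.savez(f'pics/{f}.npz',p=p,d=d,**{k:i[k] for k in i if k in('fx','fy','cx','cy','R','t')})
def cloud(f):
    z=np.load(f'pics/{f}.npz'); d=z['d']; v,u=np.mgrid[:d.shape[0],:d.shape[1]]
    c=np.stack([(u-z['cx'])/z['fx']*d,(v-z['cy'])/z['fy']*d,d],-1)
    X=(c-z['t'])@z['R']; X[d==0]=np.nan
    return X,z['p']
E
python3 - <<'E'
from h import *
snap('scene','s0'); snap('side','d0')
s=get_state(); print(s['position'],s['ee_rot'],s['contact_force'],s['clock'])
for f in('s0','d0'):
    X,p=cloud(f); print(f,X[200,320])
E
```

```text
[ 0.17412158 -0.54755589  0.25253782] [-8.01113294e-04  9.88179841e-01  1.53296959e-01 -4.01822681e-05] [0.05748148 0.82465789 0.00489673] 0.1
s0 [nan nan nan]
d0 [ 0.59862073 -0.01576005  0.07828426]
```

View pics/s0.png

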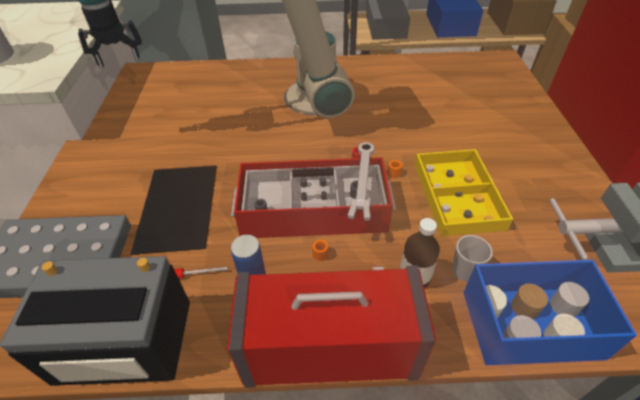

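View pics/d0.png

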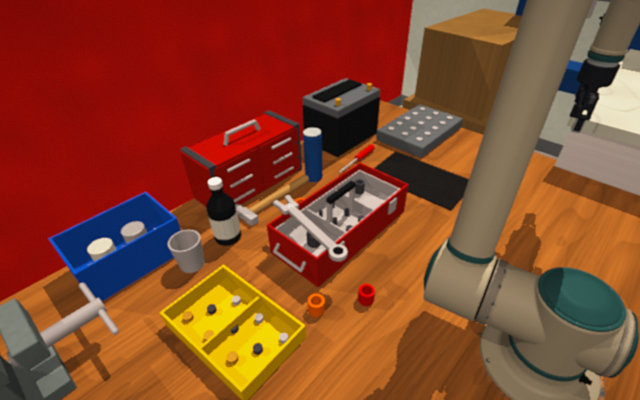

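The scene view (opposite the robot) shows the mat at (177,208), the toolbox spanning (235–392, 160–235), the spanner from ring (365,150) to jaw (358,210), and the dark handle bar near (315,172). The side view agrees: jaw at (285,205), ring (338,252), handle (347,192).

Run:
```python
from h import *
H=np.full((500,800,3),60,np.uint8); Z=np.full((500,800),-1.)
A=[]
for f in('s0','d0'):
    X,p=cloud(f); X=X.reshape(-1,3);p=p.reshape(-1,3); A.append(np.c_[X,p]); 
for f,a in zip(('s','d'),A):
    X=a[:,:3];p=a[:,3:]
    m=(X[:,0]>.25)&(X[:,0]<.75)&(abs(X[:,1])<.4)&(X[:,2]<.3)&(X[:,2]>-.02)
    r=((.75-X[m,0])*1000).astype(int).clip(0,499);c=((.4-X[m,1])*1000).astype(int).clip(0,799)
    o=np.argsort(X[m,2])
    for i in o:
        q=X[m][i,2]
        if q>Z[r[i],c[i]]-0.005:
            Z[r[i],c[i]]=q; cv2.circle(H,(int(c[i]),int(r[i])),1,[int(k) for k in p[m][i][::-1]],-1)
    b=X[m]; pb=p[m]
    # mat
    dark=(pb.max(1)<45)&(b[:,2]<.02)&(b[:,1]<-.15)
    print(f,'mat',dark.sum(),cv2.minAreaRect(b[dark][:,:2].astype(np.float32)),np.percentile(b[dark][:,:3],[2,50,98],axis=0).round(3).tolist())
    # handle
    hd=(pb.max(1)<70)&(b[:,2]>.125)&(b[:,2]<.155)&(abs(b[:,1])<.15)&(b[:,0]<.6)
    print(f,'handle',hd.sum(),b[hd].mean(0).round(4),cv2.minAreaRect(b[hd][:,:2].astype(np.float32)) if hd.sum()>3 else '')
    red=(pb[:,0]>90)&(pb[:,1]<60)&(b[:,2]>.09)&(b[:,2]<.105)&(b[:,0]<.65)
    print(f,'rim',red.sum(),cv2.minAreaRect(b[red][:,:2].astype(np.float32)))
    w=(pb.min(1)>110)&(pb.max(1)-pb.min(1).astype(int)<40)&(b[:,2]>.105)&(b[:,2]<.125)&(b[:,0]<.65)
    print(f,'wr',w.sum(),b[w].mean(0).round(4),cv2.minAreaRect(b[w][:,:2].astype(np.float32)),np.median(b[w][:,2]))
cv2.imwrite('pics/top.png',H)
```

```text
s mat 12 ((0.6399904489517212, -0.39771586656570435), (0.017701562494039536, 0.00886447075754404), 35.102508544921875) [[0.631, -0.4, 0.002], [0.644, -0.397, 0.005], [0.648, -0.39, 0.008]]
s handle 211 [ 0.5383 -0.0193  0.1408] ((0.5370725989341736, -0.019307076930999756), (0.01057774294167757, 0.09045016020536423), 0.5437109470367432)
s rim 911 ((0.5331125855445862, -0.022194087505340576), (0.1730981469154358, 0.3659646809101105), 0.8305324912071228)
s wr 733 [0.5496 0.0972 0.1136] ((0.5236433148384094, 0.07335353642702103), (0.09896838665008545, 0.25336048007011414), 80.67071533203125) 0.11369381719897521
d mat 1444 ((0.4951098561286926, -0.34918493032455444), (0.10140158236026764, 0.2952766716480255), 89.92620849609375) [[0.353, -0.398, 0.004], [0.459, -0.355, 0.006], [0.631, -0.303, 0.009]]
d handle 245 [ 0.5266 -0.0176  0.1425] ((0.52937251329422, -0.021679747849702835), (0.01762053370475769, 0.09981779754161835), 0.5605268478393555)
d rim 1137 ((0.5290706157684326, -0.0253145694732666), (0.17341522872447968, 0.37373971939086914), 0.2079346776008606)
d wr 823 [0.5172 0.1032 0.1139] ((0.5374890565872192, 0.0888972356915474), (0.19070322811603546, 0.23845919966697693), 38.45058822631836) 0.1142825506926725
```

View pics/top.png

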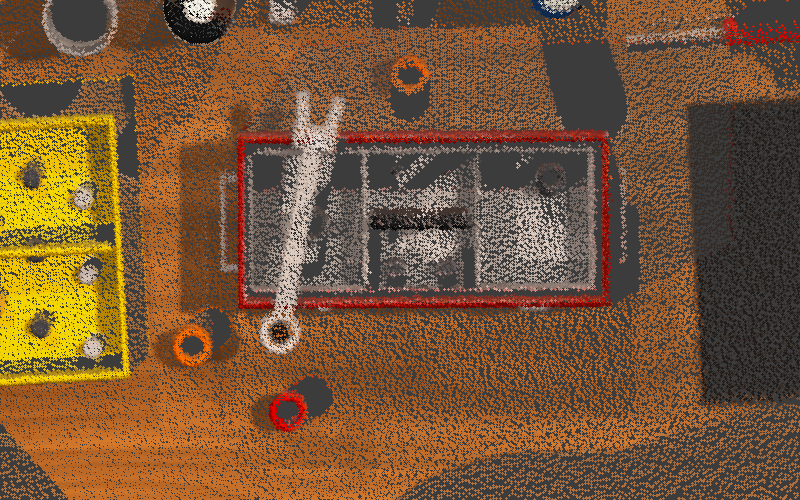

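The top-down map shows the handle bar centred near (420,218) along y, the rim rectangle at cols 238–610, rows 132–307, the spanner ring at (279,332) and the jaw near (320,115), and the mat's left edge at cols 688–703.

```bash
cat >> h.py <<'E'
def goal(x,y,a,z=None):
    "shift/turn from now to tool x-axis angle a (mod pi), TCP x,y,z, in move units"
    from scipy.spatial.transform import Rotation as Q
    s=get_state(); q=s['ee_rot']; R=Q.from_quat([q[1],q[2],q[3],q[0]]).as_matrix()
    D=np.array([x,y,s['position'][2] if z is None else z])-s['position']
    th=np.arctan2(R[1,0],R[0,0]); da=(a-th+np.pi/2)%np.pi-np.pi/2
    print('pos',s['position'].round(4),'th',th.round(3),'tilt',np.degrees(np.arccos(-R[2,2])).round(2),'q6',s['qpos'][5].round(2))
    print('shift',(R.T@D/.025).round(2),'turn',(-np.degrees(da)/6).round(2))
E
python3 - <<'E'
from h import *
for f in('s0','d0'):
    X,p=cloud(f); b=X.reshape(-1,3);pb=p.reshape(-1,3).astype(int)
    w=(pb.min(1)>90)&(np.ptp(pb,axis=1)<50)&(b[:,2]>.107)&(b[:,2]<.122)&(b[:,0]>.455)&(b[:,0]<.585)&(b[:,1]>.05)&(b[:,1]<.14)
    v=cv2.fitLine(b[w][:,:2].astype(np.float32),cv2.DIST_HUBER,0,.01,.01).ravel(); 
    print(f,w.sum(),v,'angle',np.arctan2(v[1],v[0])%np.pi-np.pi,'y at .525',v[3]+(.525-v[2])*v[1]/v[0])
    r=(pb.min(1)>90)&(np.ptp(pb,axis=1)<50)&(b[:,2]>.105)&(b[:,2]<.122)&(b[:,0]>.38)&(b[:,0]<.66)&(b[:,1]>.05)&(b[:,1]<.16)
    print(' extent',b[r].min(0),b[r].max(0))
    k=(pb.max(1)<60)&(b[:,2]<.012)&(b[:,2]>.001)&(b[:,0]>.3)&(b[:,0]<.7)&(b[:,1]<-.27)&(b[:,1]>-.55)
    M=np.zeros(k.shape,np.uint8);M[k]=1;M=M.reshape(400,640)
    n,l,st,c=cv2.connectedComponentsWithStats(M);j=1+st[1:,4].argmax();k=(l==j).ravel()
    print(' mat',k.sum(),cv2.minAreaRect(b[k][:,:2].astype(np.float32)))
goal(.525,.101,-.18,.2)
E
```

```text
s0 333 [ 0.9836892  -0.17987658  0.52221453  0.10230573] angle -0.180861 y at .525 0.10179639
 extent [0.40334331 0.05584551 0.10513123] [0.65949505 0.13961322 0.11789121]
 mat 5323 ((0.5041066408157349, -0.38343578577041626), (0.293741375207901, 0.17665338516235352), 2.6019210815429688)
d0 397 [ 0.9830909  -0.1831184   0.5168575   0.10299772] angle -0.18415761 y at .525 0.101481035
 extent [0.39676291 0.05539694 0.10501927] [0.65233677 0.13972449 0.11852162]
 mat 2481 ((0.4969562888145447, -0.3855206370353699), (0.2963820695877075, 0.1764741986989975), 1.074109435081482)
pos [ 0.1741 -0.5476  0.2525] th 0.308 tilt 0.09 q6 -0.12
shift [ 21.23 -20.47   2.14] turn 4.66
```

>>> drive_tool(rows=[[0.5, -0.5, 0, 0], [1.5, -1.4, 0, 0], [2.6, -2.5, 0, 0], [3.7, -3.6, 0, 0], [4.8, -4.6, 0, 0], [5.9, -5.7, 0, 0], [7, -6.8, 0, 0], [8.1, -7.8, 0, 0]], grip=55)

```text
clock: 0.77
position: [0.3082, -0.2985, 0.253]
ee_rot: [-0.0, 0.988, 0.153, -0.0]
contact_force: [0.7, 0.4, 0.9]
width: 0.0553
gripper_force: 0.0
```

>>> drive_tool(rows=[[1.1, -1.05, 0, 0.6], [2.2, -2.1, 0, 1.2], [3.3, -3.2, 0, 1.8], [4.4, -4.2, 0, 2.4], [5.5, -5.3, 0, 3], [6.6, -6.4, 0, 3.6], [7.7, -7.4, 0, 4.2], [8.7, -8.4, 0, 4.7]])

```text
clock: 1.43
position: [0.4523, -0.0327, 0.2531]
ee_rot: [0.0, 0.996, -0.093, 0.0]
contact_force: [1.1, 0.0, 0.3]
width: 0.0549
gripper_force: 0.0
```

```bash
python3 -c "
from h import *
goal(.526,.1015,-.182,.2)"
```

```text
pos [ 0.4523 -0.0327  0.2531] th -0.187 tilt 0.01 q6 1.53
shift [ 1.9  -5.82  2.13] turn -0.04
```

>>> drive_tool(rows=[[0.4, -1.2, 0, 0], [0.8, -2.4, 0, 0], [1.1, -3.5, 0, 0], [1.4, -4.5, 0, 0], [1.6, -5.1, 0.3, 0], [1.7, -5.4, 0.6, 0], [1.7, -5.4, 0.9, 0], [1.7, -5.4, 0.9, 0]])

```text
clock: 2.1
position: [0.5166, 0.0897, 0.2285]
ee_rot: [0.001, 0.996, -0.092, -0.002]
contact_force: [-0.8, 0.5, -0.3]
width: 0.055
gripper_force: 0.0
```

```bash
python3 -c "
from h import *
goal(.526,.1015,-.182,.110)
snap('wrist','w0')
X,p=cloud('w0'); b=X.reshape(-1,3);pb=p.reshape(-1,3).astype(int)
w=(b[:,2]>.107)&(b[:,2]<.122)&(b[:,0]>.455)&(b[:,0]<.585)&(b[:,1]>.06)&(b[:,1]<.14)
v=cv2.fitLine(b[w][:,:2].astype(np.float32),cv2.DIST_HUBER,0,.01,.01).ravel()
print(w.sum(),v,np.arctan(v[1]/v[0]),v[3]+(.526-v[2])*v[1]/v[0],np.median(b[w][:,2]))
print(b[w].min(0),b[w].max(0))"
```

```text
pos [0.5166 0.0897 0.2285] th -0.184 tilt 0.3 q6 1.79
shift [ 0.31 -0.54  4.74] turn -0.02
4310 [ 0.98304534 -0.1833627   0.5253117   0.10276841] -0.18440606 0.102640025 0.11365244736661415
[0.45505169 0.08161068 0.10702001] [0.58498765 0.12614743 0.11613323]
```

View pics/w0.png

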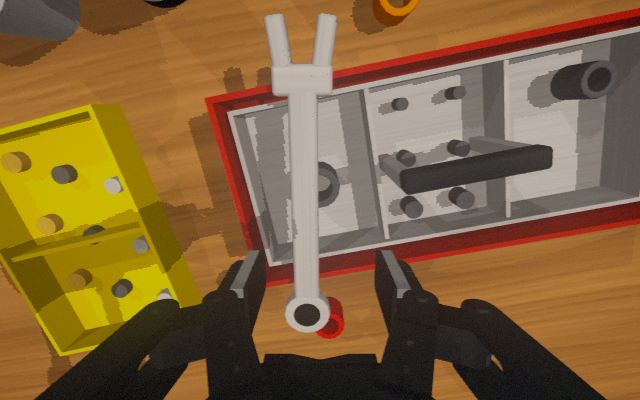

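The wrist view shows the spanner straight between the fingers (shank col ~305), jaw at (300,80), ring at (307,313), the socket beside it at (325,185), and the handle at (475,170) clear.

>>> drive_tool(rows=[[0.2, -0.3, 0.5, 0], [0.3, -0.5, 1.3, 0], [0.3, -0.56, 2.2, 0], [0.3, -0.56, 3.1, 0], [0.3, -0.56, 3.8, 0], [0.3, -0.56, 4.3, 0], [0.3, -0.56, 4.6, 0], [0.3, -0.56, 4.6, 0]])

```text
clock: 2.82
position: [0.527, 0.1013, 0.1146]
ee_rot: [0.0, 0.996, -0.093, -0.002]
contact_force: [-0.8, -0.6, -0.3]
width: 0.0551
gripper_force: 0.0
```

```bash
python3 -c "
from h import *
goal(.526,.102,-.184,.111); print(get_state()['contact_force'])"
```

```text
pos [0.527  0.1013 0.1146] th -0.186 tilt 0.18 q6 1.82
shift [-0.04 -0.02  0.14] turn -0.02
[-0.75088053 -0.63909117 -0.26745104]
```

>>> drive_tool(rows=[[0, 0, 0.1, 0], [0, 0, 0.1, 0], [0, 0, 0.1, 0], [0, 0, 0.1, 0], [0, 0, 0.1, 0], [0, 0, 0.1, 0], [0, 0, 0.1, 0], [0, 0, 0.1, 0]], grip=0, newtons=70)

```text
clock: 3.48
position: [0.5288, 0.1022, 0.1144]
ee_rot: [0.0, 0.996, -0.092, 0.001]
contact_force: [-0.9, -1.2, 5.8]
width: 0.0205
gripper_force: 69.9
```

>>> drive_tool(rows=[[0, 0, -0.1, 0], [0, 0, -0.4, 0], [0, 0, -0.9, 0], [0, 0, -1.5, 0], [0, 0, -2.2, 0], [0, 0, -3, 0], [0, 0, -3.6, 0], [0, 0, -4, 0]])

```text
clock: 4.15
position: [0.5286, 0.1028, 0.2149]
ee_rot: [-0.0, 0.996, -0.092, 0.001]
contact_force: [-0.5, -0.3, -2.4]
width: 0.0206
gripper_force: 68.7
```

```bash
python3 -c "
from h import *
s=get_state();print(s['contact_force'],s['moment'],s['width'],s['gripper_force'])
goal(.500,-.384,.03,.2)"
```

```text
[-0.52337072 -0.29298363 -2.37897609] [-0.04156936 -0.03896724 -0.0007435 ] 0.02057094768590424 68.7444806098938
pos [0.5286 0.1028 0.2149] th -0.184 tilt 0.1 q6 1.82
shift [ 2.44 19.35  0.58] turn -2.05
```

>>> drive_tool(rows=[[0, 0.4, 0, 0], [0.1, 1.2, 0, 0], [0.3, 2.3, 0, 0], [0.5, 3.5, 0, 0], [0.7, 4.8, 0, 0], [0.8, 6.1, 0, 0], [0.9, 7.4, 0, 0], [1.1, 8.6, 0, 0]])

```text
clock: 4.82
position: [0.5137, -0.1157, 0.2119]
ee_rot: [-0.0, 0.996, -0.092, -0.002]
contact_force: [0.5, 0.0, -3.2]
width: 0.0207
gripper_force: 68.9
```

>>> drive_tool(rows=[[0.1, 1.3, 0, -0.3], [0.3, 2.6, 0, -0.6], [0.5, 3.9, 0, -0.9], [0.6, 5.2, 0, -1.2], [0.8, 6.5, 0, -1.5], [1, 7.7, 0, -1.8], [1.1, 8.7, 0, -2], [1.2, 9.4, 0, -2.05]])

```text
clock: 5.48
position: [0.5005, -0.3533, 0.2115]
ee_rot: [-0.0, 1.0, 0.015, -0.001]
contact_force: [0.2, -0.3, -2.4]
width: 0.0204
gripper_force: 68.9
```

```bash
python3 -c "
from h import *
s=get_state();print(s['contact_force'],s['moment'],s['width'],s['gripper_force'])
snap('scene','s1')
goal(.500,-.384,.03,.1)
X,p=cloud('s1'); b=X.reshape(-1,3)
k=(b[:,2]>.19)&(b[:,2]<.235)&(b[:,1]<-.28)&(b[:,1]>-.45)&(b[:,0]>.3)&(b[:,0]<.7)
print(k.sum(),b[k].min(0),b[k].max(0))
cv2.imwrite('pics/s1c.png',cv2.resize(cv2.imread('pics/s1.png')[60:300,60:380],None,fx=2,fy=2))"
```

```text
[ 0.17581566 -0.30705502 -2.41019281] [ 0.0507035   0.05326848 -0.01679016] 0.020417292191817267 68.88113379478455
pos [ 0.5007 -0.3566  0.2114] th 0.028 tilt 0.24 q6 0.81
shift [-0.05  1.08  4.46] turn -0.02
964 [ 0.36929584 -0.38287831  0.19190485] [ 0.63100234 -0.32321507  0.23481032]
```

View pics/s1c.png

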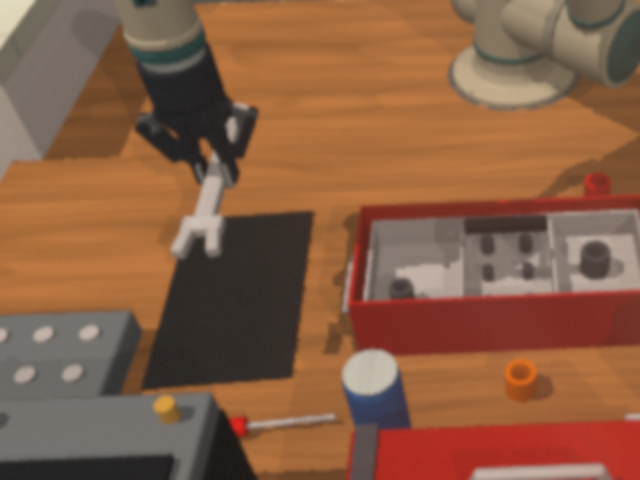

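Spanner is over the mat, centred in x. But the fingertips now stand ~7 mm below its underside, so it can't be laid down without a drop. I'll put it back on the rims and regrasp it higher.

>>> drive_tool(rows=[[0, -0.5, 0, 0], [0.1, -1.5, 0, 0], [0.2, -2.7, 0, 0], [0.3, -4, 0, 0], [0.4, -5.4, 0, 0], [0.5, -6.8, 0, 0], [0.6, -8.2, 0, 0], [0.7, -9.6, 0, 0]])

```text
clock: 6.2
position: [0.5108, -0.1076, 0.2122]
ee_rot: [-0.001, 1.0, 0.015, -0.001]
contact_force: [0.3, -0.6, -3.5]
width: 0.0206
gripper_force: 69.0
```

>>> drive_tool(rows=[[0.1, -1.4, 0, 0], [0.2, -2.8, 0, 0], [0.3, -4.2, 0, 0], [0.4, -5.6, 0, 0], [0.4, -6.8, 0, 0], [0.5, -7.7, 0, 0], [0.5, -8.2, 0, 0], [0.5, -8.4, 0, 0]])

```text
clock: 6.87
position: [0.5173, 0.1021, 0.2125]
ee_rot: [-0.0, 1.0, 0.017, -0.001]
contact_force: [-0.5, -0.6, -2.9]
width: 0.0205
gripper_force: 69.1
```

```bash
python3 -c "
from h import *
goal(.529,.102,.03,.1144)"
```

```text
pos [0.5173 0.1021 0.2125] th 0.033 tilt 0.12 q6 1.6
shift [0.48 0.02 3.92] turn 0.03
```

>>> drive_tool(rows=[[0.2, 0, 0.4, 0], [0.4, 0, 1.1, 0], [0.48, 0, 1.9, 0], [0.48, 0, 2.7, 0], [0.48, 0, 3.3, 0], [0.48, 0, 3.6, 0], [0.48, 0, 3.75, 0], [0.48, 0, 3.8, 0]])

```text
clock: 7.53
position: [0.5306, 0.0996, 0.1175]
ee_rot: [0.0, 1.0, 0.015, -0.001]
contact_force: [-0.6, -0.0, -3.0]
width: 0.0204
gripper_force: 69.0
```

>>> drive_tool(rows=[[0, 0, 0.03, 0], [0, 0, 0.06, 0], [0, 0, 0.09, 0], [0, 0, 0.12, 0], [0, 0, 0.15, 0], [0, 0, 0.15, 0], [0, 0, 0.15, 0], [0, 0, 0.15, 0]])

```text
clock: 8.2
position: [0.5306, 0.1007, 0.1146]
ee_rot: [0.0, 1.0, 0.015, 0.0]
contact_force: [-0.1, 0.5, -3.6]
width: 0.0206
gripper_force: 69.0
```

>>> drive_tool(rows=[[0, 0, 0.02, 0], [0, 0, 0.04, 0], [0, 0, 0.06, 0], [0, 0, 0.08, 0], [0, 0, 0.1, 0], [0, 0, 0.1, 0], [0, 0, 0.1, 0], [0, 0, 0.1, 0]])

```text
clock: 8.87
position: [0.5307, 0.1007, 0.1144]
ee_rot: [0.0, 1.0, 0.015, 0.001]
contact_force: [-4.3, -0.8, 12.3]
width: 0.0204
gripper_force: 71.3
```

>>> drive_tool(rows=[[0, 0, 0, 0], [0, 0, 0, 0], [0, 0, 0, 0], [0, 0, 0, 0], [0, 0, -0.1, 0], [0, 0, -0.3, 0], [0, 0, -0.4, 0], [0, 0, -0.4, 0]], grip=40)

```text
clock: 9.53
position: [0.5313, 0.1007, 0.1228]
ee_rot: [-0.0, 1.0, 0.015, 0.001]
contact_force: [-0.7, -0.0, 0.3]
width: 0.0402
gripper_force: 0.0
```

>>> drive_tool(rows=[[0, 0, 0, 0], [0, 0, 0, 0], [0, 0, 0, 0], [0, 0, 0, 0], [0, 0, 0, 0], [0, 0, 0, 0], [0, 0, 0, 0], [0, 0, 0, 0]])

```text
clock: 10.2
position: [0.5306, 0.1007, 0.122]
ee_rot: [0.0, 1.0, 0.015, -0.0]
contact_force: [-0.4, 0.3, -0.1]
width: 0.04
gripper_force: 0.0
```

Raise 2.5 mm more (TCP ≈ 124.5), then grip.

>>> drive_tool(rows=[[0, 0, -0.1, 0], [0, 0, -0.1, 0], [0, 0, -0.1, 0], [0, 0, -0.1, 0], [0, 0, -0.1, 0], [0, 0, -0.1, 0], [0, 0, -0.1, 0], [0, 0, -0.1, 0]])

```text
clock: 10.87
position: [0.5306, 0.1006, 0.1245]
ee_rot: [0.0, 1.0, 0.015, -0.0]
contact_force: [0.1, -0.3, -0.6]
width: 0.0399
gripper_force: 0.0
```

>>> drive_tool(rows=[[0, 0, 0, 0], [0, 0, 0, 0], [0, 0, 0, 0], [0, 0, 0, 0], [0, 0, 0, 0], [0, 0, 0, 0], [0, 0, 0, 0], [0, 0, 0, 0]], grip=0, newtons=80)

```text
clock: 11.53
position: [0.5306, 0.1007, 0.1249]
ee_rot: [-0.0, 1.0, 0.015, 0.0]
contact_force: [-1.7, -0.3, 5.7]
width: 0.0193
gripper_force: 79.9
```

>>> drive_tool(rows=[[0, 0, -0.1, 0], [0, 0, -0.4, 0], [0, 0, -0.9, 0], [0, 0, -1.5, 0], [0, 0, -2.2, 0], [0, 0, -2.9, 0], [0, 0, -3.4, 0], [0, 0, -3.6, 0]])

```text
clock: 12.2
position: [0.5315, 0.1007, 0.2163]
ee_rot: [0.0, 1.0, 0.015, 0.001]
contact_force: [0.7, 0.8, -3.2]
width: 0.0196
gripper_force: 79.0
```

```bash
python3 -c "
from h import *
s=get_state();print(s['contact_force'],s['moment'],s['width'],s['gripper_force'])
goal(.502,-.384,.03,.2)"
```

```text
[ 0.72775247  0.76133574 -3.1923383 ] [-0.02042874 -0.00284419 -0.00632098] 0.019641829416874177 78.96138310432434
pos [0.5315 0.1007 0.2163] th 0.03 tilt 0.17 q6 1.6
shift [-1.77 19.34  0.65] turn 0.0
```

>>> drive_tool(rows=[[0, 0.4, 0, 0], [-0.1, 1.2, 0, 0], [-0.2, 2.3, 0, 0], [-0.3, 3.5, 0, 0], [-0.5, 4.8, 0, 0], [-0.6, 6.1, 0, 0], [-0.7, 7.4, 0, 0], [-0.8, 8.7, 0, 0]])

```text
clock: 12.87
position: [0.5158, -0.1193, 0.2131]
ee_rot: [-0.0, 1.0, 0.015, -0.001]
contact_force: [0.8, 0.7, -2.5]
width: 0.0197
gripper_force: 78.9
```

>>> drive_tool(rows=[[-0.1, 1.3, 0, 0], [-0.3, 2.6, 0, 0], [-0.4, 3.9, 0, 0], [-0.5, 5.2, 0, 0], [-0.6, 6.5, 0, 0], [-0.7, 7.8, 0, 0], [-0.8, 9, 0, 0], [-0.9, 9.8, 0, 0]])

```text
clock: 13.53
position: [0.5006, -0.3666, 0.2126]
ee_rot: [0.0, 1.0, 0.014, -0.001]
contact_force: [-0.3, 0.5, -2.5]
width: 0.02
gripper_force: 79.0
```

>>> drive_tool(rows=[[0, 0.3, 0.3, 0], [0, 0.6, 0.9, 0], [0, 0.8, 1.6, 0], [0, 0.8, 2.4, 0], [0, 0.8, 3.2, 0], [0, 0.8, 4, 0], [0, 0.8, 4.6, 0], [0, 0.8, 5, 0]])

```text
clock: 14.2
position: [0.5009, -0.3808, 0.086]
ee_rot: [-0.002, 1.0, 0.015, -0.002]
contact_force: [-0.7, 0.1, -4.2]
width: 0.0196
gripper_force: 79.0
```

```bash
python3 -c "
from h import *
s=get_state();print(s['contact_force'],s['moment'])
goal(.501,-.384,.03,.0299)"
```

```text
[-0.69785532  0.10205845 -4.24413784] [-0.00447611 -0.00668131 -0.0568061 ]
pos [ 0.5009 -0.3808  0.086 ] th 0.031 tilt 0.37 q6 0.78
shift [0.01 0.14 2.24] turn 0.01
```

>>> drive_tool(rows=[[0, 0, 0.3, 0], [0, 0, 0.6, 0], [0, 0, 0.9, 0], [0, 0, 1.2, 0], [0, 0, 1.4, 0], [0, 0, 1.6, 0], [0, 0, 1.7, 0], [0, 0, 1.75, 0]])

```text
clock: 14.87
position: [0.5027, -0.3829, 0.0455]
ee_rot: [-0.0, 1.0, 0.015, -0.0]
contact_force: [-0.4, -0.0, -2.7]
width: 0.0197
gripper_force: 79.0
```

>>> drive_tool(rows=[[0, 0, 0.03, 0], [0, 0, 0.06, 0], [0, 0, 0.09, 0], [0, 0, 0.12, 0], [0, 0, 0.15, 0], [0, 0, 0.15, 0], [0, 0, 0.15, 0], [0, 0, 0.15, 0]])

```text
clock: 15.53
position: [0.5027, -0.383, 0.0421]
ee_rot: [0.0, 1.0, 0.015, 0.0]
contact_force: [-0.1, -0.6, -3.5]
width: 0.0196
gripper_force: 79.0
```

>>> drive_tool(rows=[[0, 0, 0.08, 0], [0, 0, 0.16, 0], [0, 0, 0.24, 0], [0, 0, 0.3, 0], [0, 0, 0.36, 0], [0, 0, 0.4, 0], [0, 0, 0.43, 0], [0, 0, 0.43, 0]])

```text
clock: 16.2
position: [0.5026, -0.3829, 0.0311]
ee_rot: [-0.0, 1.0, 0.015, -0.0]
contact_force: [0.2, 0.4, -4.0]
width: 0.0196
gripper_force: 79.0
```

>>> drive_tool(rows=[[0, 0, 0.02, 0], [0, 0, 0.04, 0], [0, 0, 0.06, 0], [0, 0, 0.08, 0], [0, 0, 0.08, 0], [0, 0, 0.08, 0], [0, 0, 0.08, 0], [0, 0, 0.08, 0]])

```text
clock: 16.87
position: [0.5028, -0.383, 0.0299]
ee_rot: [0.0, 1.0, 0.015, 0.0]
contact_force: [-2.3, 1.0, 4.9]
width: 0.0199
gripper_force: 79.8
```

Contact as predicted. Release and rise; opening modestly to avoid nudging anything.

>>> drive_tool(rows=[[0, 0, 0, 0], [0, 0, 0, 0], [0, 0, 0, 0], [0, 0, 0, 0], [0, 0, 0, 0], [0, 0, -0.1, 0], [0, 0, -0.4, 0], [0, 0, -0.9, 0]], grip=50)

```text
clock: 17.53
position: [0.5021, -0.3823, 0.0513]
ee_rot: [-0.001, 1.0, 0.015, -0.001]
contact_force: [-0.6, 0.2, 0.2]
width: 0.05
gripper_force: 0.0
```

>>> drive_tool(rows=[[0, 0, -0.9, 0], [0, 0, -2, 0], [0, 0, -3.3, 0], [0, 0, -4.6, 0], [0, 0, -5.9, 0], [0, 0, -7, 0], [0, 0, -7.7, 0], [0, 0, -8, 0]])

```text
clock: 18.2
position: [0.5037, -0.3838, 0.2564]
ee_rot: [0.003, 1.0, 0.015, 0.003]
contact_force: [-0.2, -1.1, 0.8]
width: 0.0502
gripper_force: 0.0
```

```bash
python3 -c "
from h import *
snap('scene','s2')
goal(.531,-.021,np.radians(.5),.26)
X,p=cloud('s2'); b=X.reshape(-1,3);pb=p.reshape(-1,3).astype(int)
k=(b[:,2]>.012)&(b[:,2]<.035)&(pb.min(1)>90)&(b[:,1]<-.3)&(b[:,1]>-.47)&(b[:,0]>.3)&(b[:,0]<.66)
print(k.sum(),b[k].min(0),b[k].max(0),np.median(b[k][:,2]))
hd=(pb.max(1)<70)&(b[:,2]>.125)&(b[:,2]<.155)&(abs(b[:,1])<.15)&(b[:,0]<.6)&(b[:,0]>.45)
print(hd.sum(),b[hd].mean(0),b[hd].max(0),cv2.minAreaRect(b[hd][:,:2].astype(np.float32)))
cv2.imwrite('pics/s2c.png',cv2.resize(cv2.imread('pics/s2.png')[60:300,100:420],None,fx=2,fy=2))"
```

```text
pos [ 0.5037 -0.3838  0.2561] th 0.03 tilt 0.4 q6 0.78
shift [  1.53 -14.47  -0.22] turn 0.21
766 [ 0.37107818 -0.40634499  0.01200197] [ 0.63204259 -0.35315281  0.02326081] 0.01821665695144503
234 [ 0.53808655 -0.02032258  0.14121239] [0.54309556 0.02599081 0.14833131] ((0.5360730290412903, -0.020374424755573273), (0.013899535872042179, 0.09262609481811523), 1.1543430089950562)
```

View pics/s2c.png

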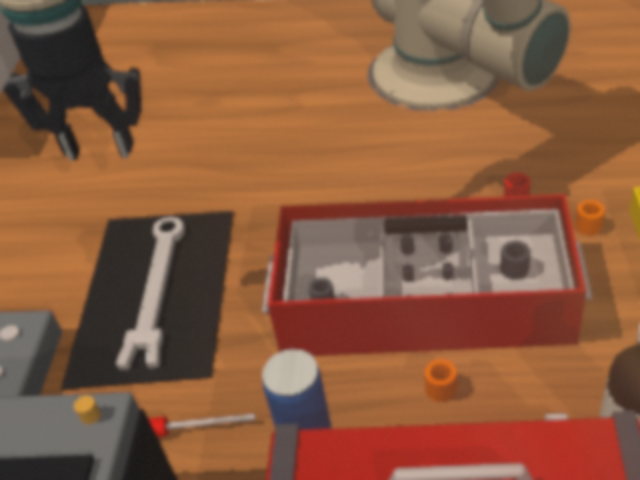

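The crop shows the spanner lying flat fully on the mat (ring (168,230), jaw (140,350)), toolbox contents unchanged. Now to the tray handle.

>>> drive_tool(rows=[[0, -0.3, 0, -0.5], [0.1, -1, 0, -1.5], [0.2, -2, 0, -2.6], [0.3, -3, 0, -3.7], [0.5, -4.1, 0, -4.8], [0.6, -5.2, 0, -5.9], [0.7, -6.3, 0, -7], [0.8, -7.4, 0, -8]])

```text
clock: 18.92
position: [0.5163, -0.1957, 0.2502]
ee_rot: [-0.001, 0.906, 0.423, -0.001]
contact_force: [0.8, -0.4, -0.5]
width: 0.0505
gripper_force: 0.0
```

```bash
python3 -c "
from h import *
goal(.532,-.0205,np.pi/2+.01,.245)"
```

```text
pos [ 0.5163 -0.1957  0.2502] th 0.873 tilt 0.17 q6 0.21
shift [ 5.78 -4.02  0.22] turn -6.76
```

>>> drive_tool(rows=[[0.8, -0.6, 0, -1], [1.6, -1.1, 0, -2], [2.5, -1.7, 0, -3], [3.4, -2.4, 0, -4], [4.2, -3, 0, -5], [4.9, -3.5, 0, -6], [5.3, -3.8, 0, -6.7], [5.4, -3.9, 0, -6.7]])

```text
clock: 19.58
position: [0.5291, -0.0291, 0.2504]
ee_rot: [-0.001, 0.706, 0.708, -0.0]
contact_force: [0.3, -0.7, -0.3]
width: 0.0503
gripper_force: 0.0
```

>>> drive_tool(rows=[[0, 0, 0, 0], [0, 0, 0, 0], [0, 0, 0, 0], [0, 0, 0, 0], [0, 0, 0, 0], [0, 0, 0, 0], [0, 0, 0, 0], [0, 0, 0, 0]])

```text
clock: 20.25
position: [0.53, -0.0316, 0.2518]
ee_rot: [0.0, 0.708, 0.707, -0.0]
contact_force: [0.1, 0.3, 0.0]
width: 0.0497
gripper_force: 0.0
```

```bash
python3 -c "
from h import *
goal(.532,-.0205,np.pi/2+.01,.140)
snap('wrist','w1')
X,p=cloud('w1'); b=X.reshape(-1,3);pb=p.reshape(-1,3).astype(int)
hd=(b[:,2]>.138)&(b[:,2]<.152)&(abs(b[:,1]+.02)<.08)&(abs(b[:,0]-.532)<.04)
r=cv2.minAreaRect(b[hd][:,:2].astype(np.float32));print(hd.sum(),b[hd].mean(0),np.percentile(b[hd],[1,99],axis=0),r)"
```

```text
pos [ 0.53   -0.0316  0.2518] th 1.569 tilt 0.01 q6 -0.19
shift [0.45 0.08 4.47] turn -0.11
2483 [ 0.53141301 -0.01586361  0.14431392] [[ 0.52371436 -0.06677034  0.1418647 ]
 [ 0.53903886  0.02941658  0.14600355]] ((0.531224250793457, -0.01917485147714615), (0.01528467983007431, 0.09855283796787262), 0.45690613985061646)
```

View pics/w1.png

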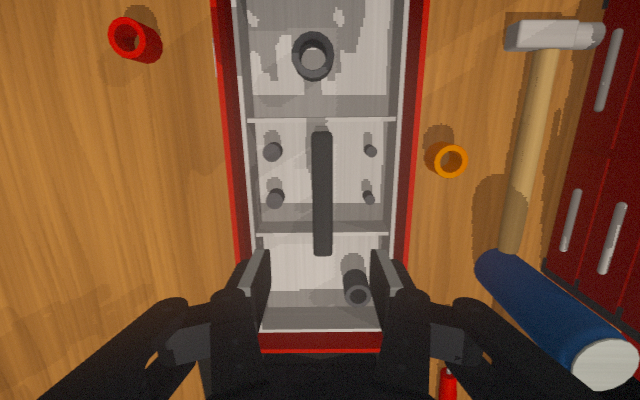

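The wrist view shows the bar handle (322,130–255) between the finger planes, and both sockets standing (312,55) and (357,288).

>>> drive_tool(rows=[[0.2, 0, 0.5, 0], [0.4, 0.05, 1.3, -0.08], [0.48, 0.05, 2.2, -0.08], [0.48, 0.05, 3.1, -0.08], [0.48, 0.05, 3.8, -0.08], [0.48, 0.05, 4.2, -0.08], [0.48, 0.05, 4.4, -0.08], [0.48, 0.05, 4.4, -0.08]])

```text
clock: 20.97
position: [0.5309, -0.0193, 0.1411]
ee_rot: [-0.001, 0.705, 0.71, -0.0]
contact_force: [0.4, 0.2, -0.2]
width: 0.05
gripper_force: 0.0
```

>>> drive_tool(rows=[[0, 0, 0, 0], [0, 0, 0, 0], [0, 0, 0, 0], [0, 0, 0, 0], [0, 0, 0, 0], [0, 0, 0, 0], [0, 0, 0, 0], [0, 0, 0, 0]])

```text
clock: 21.63
position: [0.5312, -0.0193, 0.1419]
ee_rot: [0.0, 0.705, 0.71, -0.0]
contact_force: [0.5, -1.0, 0.6]
width: 0.0497
gripper_force: 0.0
```

```bash
python3 -c "
from h import *
goal(.5313,-.0195,np.pi/2+.008,.140)"
```

```text
pos [ 0.5312 -0.0193  0.1419] th 1.578 tilt 0.01 q6 -0.17
shift [-0.01  0.    0.07] turn -0.01
```

>>> drive_tool(rows=[[0, 0, 0.05, 0], [0, 0, 0.05, 0], [0, 0, 0.05, 0], [0, 0, 0.05, 0], [0, 0, 0.05, 0], [0, 0, 0.05, 0], [0, 0, 0.05, 0], [0, 0, 0.05, 0]], grip=0, newtons=110)

```text
clock: 22.3
position: [0.5314, -0.0193, 0.1406]
ee_rot: [0.0, 0.705, 0.71, 0.0]
contact_force: [0.0, 0.4, 1.0]
width: 0.0142
gripper_force: 107.8
```

>>> drive_tool(rows=[[0, 0, 0, 0], [0, 0, -0.03, 0], [0, 0, -0.08, 0], [0, 0, -0.15, 0], [0, 0, -0.25, 0], [0, 0, -0.35, 0], [0, 0, -0.45, 0], [0, 0, -0.5, 0]])

```text
clock: 22.97
position: [0.5314, -0.0194, 0.1534]
ee_rot: [0.0, 0.705, 0.71, 0.0]
contact_force: [0.3, 0.9, -5.3]
width: 0.0139
gripper_force: 107.4
```

```bash
python3 -c "
from h import *
s=get_state();print(s['contact_force'],s['moment'],s['width'],s['gripper_force'])"
```

```text
[ 0.30252503  0.87264262 -5.27518261] [0.00995042 0.01796147 0.0021752 ] 0.013924858145618245 107.35547304153442
```

>>> drive_tool(rows=[[0, 0, -0.1, 0], [0, 0, -0.3, 0], [0, 0, -0.6, 0], [0, 0, -0.9, 0], [0, 0, -1.2, 0], [0, 0, -1.6, 0], [0, 0, -2, 0], [0, 0, -2.4, 0]])

```text
clock: 23.63
position: [0.5313, -0.0194, 0.2144]
ee_rot: [0.0, 0.705, 0.71, 0.0]
contact_force: [-0.2, -0.1, -5.1]
width: 0.0142
gripper_force: 107.5
```

>>> drive_tool(rows=[[0, 0, -0.4, 0], [0, 0, -0.8, 0], [0, 0, -1.2, 0], [0, 0, -1.6, 0], [0, 0, -1.9, 0], [0, 0, -2.15, 0], [0, 0, -2.3, 0], [0, 0, -2.4, 0]])

```text
clock: 24.3
position: [0.5313, -0.0194, 0.2735]
ee_rot: [0.0, 0.705, 0.71, 0.0]
contact_force: [-1.0, -0.1, -7.2]
width: 0.0141
gripper_force: 107.6
```

>>> drive_tool(rows=[[0, 0, 0, 0], [0, 0, 0, 0], [0, 0, 0, 0], [0, 0, 0, 0], [0, 0, 0, 0], [0, 0, 0, 0], [0, 0, 0, 0], [0, 0, 0, 0]])

```text
clock: 24.97
position: [0.5312, -0.0194, 0.273]
ee_rot: [-0.0, 0.705, 0.71, -0.0]
contact_force: [0.4, -0.1, -6.1]
width: 0.014
gripper_force: 107.5
```

```bash
python3 -c "
from h import *
s=get_state();print(s['position'],s['contact_force'],s['moment'],s['width'],s['gripper_force'],s['clock'])
snap('side','d3');snap('scene','s3')
A,B=[cv2.imread(f'pics/{f}.png') for f in('d3','s3')]
cv2.imwrite('pics/e.png',np.hstack([cv2.resize(A[80:330,200:460],(400,385)),cv2.resize(B[80:330,120:420],(400,385))]))
for f in('d3','s3'):
  X,p=cloud(f);b=X.reshape(-1,3)
  k=(b[:,2]>.2)&(b[:,2]<.225)&(abs(b[:,0]-.531)<.08)&(abs(b[:,1]+.02)<.18)
  c=np.linalg.lstsq(np.c_[b[k][:,:2]-[.531,-.02],np.ones(k.sum())],b[k][:,2],rcond=None)[0];print(f,k.sum(),c)
"
```

```text
[ 0.53121473 -0.01935812  0.27297457] [ 0.43938183 -0.11556146 -6.05629544] [ 0.03773512  0.01631558 -0.02418233] 0.013959741072898066 107.54387140274048 24.9667
d3 2488 [-0.00383039  0.00116149  0.21027438]
s3 2627 [0.00036645 0.00027935 0.21034994]
```

View pics/e.png

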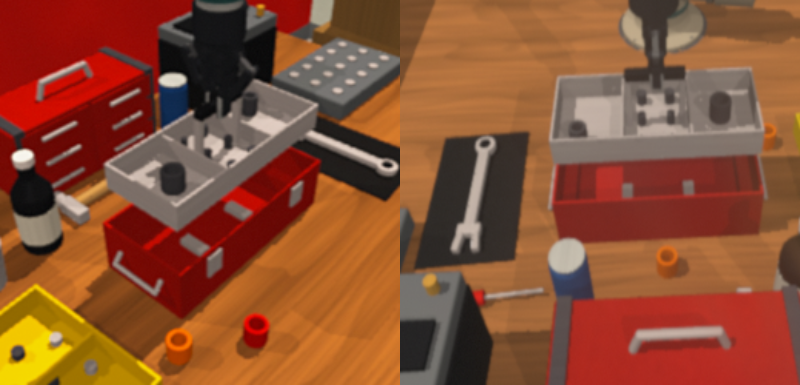

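Both views show the tray held level above the toolbox with both sockets upright in it, about 72 mm clear of the rim, and the spanner flat on the mat.

```bash
python3 -c "
from rig import order; print(order.sign_off())"
```

```text
the job is handed in; nothing more can be done
None
```

The job is handed in at about 25 s: the spanner lies flat on the mat, and the arm holds the tray level about 7 cm above the toolbox rim with both sockets in it.

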